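# Tap home the wedge that locks the purple-capped tube rack

## Robot

A 7-joint arm with a two-finger parallel gripper is mounted at the origin on the work surface. World frame = base frame: x ahead of the robot, y to its left, z up, the work surface at z = 0. Lengths are in m, angles in degrees, forces in N, time in s.
With the tool pointing down it reaches from about 0.425 to 0.875 m from the base axis. Payload 4.7 kg.
Tool frame: the origin (TCP) lies at the very end of the fingers, on their centre line; the grasp point (between the pads) lies ctrl.grasp_offset behind it (ctrl.grasp_offset is the distance from the TCP to the grasp point, in m); z points along the fingers, x is the direction in which the jaws open and shut, and the axes are right-handed (so a half turn about z gives the same grasp; the last joint's range is limited). The gripper opens to 85 mm and grips with 20 to 120 N. Pads are 22 mm wide; open, the fingers measure 114 mm over their backs; the gripper's body (76 mm by 85 mm) begins 54 mm behind the grasp point. The pads swing forward as they close: fully open they stand 13 mm farther back than shut.
Start: joints at [69.276, 18.392, -4.016, 83.108, 1.295, 78.541, -3.26], TCP at [0.239, -0.605, 0.231] pointing down, gripper open.
Joint ranges: [-163.93, 163.93], [-17.29, 119.83], [-79.2, 71.16], [3.27, 140.29], [-89.18, 269.18], [5.43, 117.66], [-154.24, 154.24]. Speed limits (degrees/s): [147.25, 147.25, 180, 180, 180, 180, 180].

## Interface

Orientations are given as a 3x3 rotation matrix whose columns are the frame's x, y, z axes.
In Python, from plant import ctrl, imaging, sign_off gives the robot as it stands. The module is installed in compiled form; this text tells all that it offers.
- The arm moves only by the tool send_rows, never from a script. Its argument "plan" is a list of rows, each a list of 3 entries, a list of its own where there are three numbers: the turn, a rotation vector about the tool's x, y, z in rad, then the shift along the tool's x, y, z in mm, then the opening, from 0 (shut) to 1 (fully open). A call has 1 to 20 rows; each row is the pose to reach, as a shift and turn from the pose commanded when the call began, along the tool's axes at that moment; what a row does not reach only later rows make up. A row lasts 1/10 s, in which the tool goes at most 50 mm and 8.59 degrees, less where a joint would pass 70% of its speed; a pose out of reach is approached as far as the arm can. A call with a gripper value outside its range is refused whole. The fingers move at their own pace and stop on an object; "grip_force" is the grip in N (left out, the last holds). Time passes only in rows, so rows that repeat a pose let the fingers close. It gives the time, the measured TCP pose, the force and the opening at its end, in the units of the state.
- ctrl.state(): the state, without advancing time (a new reading comes with each control period).
- imaging.capture(name): name is "scene" or "top"; returns a dict with "pixels" (384x512x3 uint8, red, green, blue), "z_map" (384x512 float32, m along the optical axis (not along the pixel's ray), 0 where there is no reading), "mtx" (3x3 intrinsics, pixels), "eye" and "attitude" of the camera in the world. Camera axes: x right, y up, looking along -z (the intrinsics and any distortion apply to the point x, -y, -z); pixel columns grow to the right and rows downward; lengths in m; the calibration is good to about 2 mm. A picture is of the moment at which its call begins.
- sign_off(): hands the job in, once; it reports no verdict.
The state is a dict: "t": time; "joint_pos": joint angles; "qd": joint speeds; "joint_efforts": joint torques, N m; "ee_pos": TCP position; "eef_rot": TCP orientation; "force": force on the tool from outside, world axes, zero at the start; "wrist_torque": the same for the moment, N m; "width": finger opening in m.
Only numpy, scipy, OpenCV 4.12 (cv2) and the standard library are available. Lean on these libraries where they do the work, as an engineer would, in place of code of your own. Each camera call takes 0.05 s, during which the arm holds its last target. There are 200 camera calls.

## Task

Lock the rack of purple-capped blood tubes in its bench cradle: pick up the blue-handled tamper and, with its rubber foot, tap the yellow wedge at the end of that rack straight down until it goes no further and its head sits on the cradle's end wall. Do not push on that cradle with the gripper itself, and leave the wedge of the red-capped rack alone. Then stand the tamper upright on the counter again and let go.

Things in the scene. Friction and masses are not known exactly. Their poses are not given: they have to be found in the camera images.
- tamper_center (a point): Centre of the loose tamper, half-way up (40 mm above its underside). Round upright hand tool, 0.2 to 0.33 kg, 80 mm tall: black rubber foot 40 mm across, 14 mm high; blue handle 26 mm across from 14 to 54 mm up, then a thinner 17 mm neck with a white band. z points up the handle. Starts standing on the counter between the cradles; grip the handle here from above.
- purple_wedge_top (a point): Centre of the top of the purple rack's yellow wedge: square head 36 x 36 x 10 mm on a tapered shank standing in its slot. Slides only vertically, stays where left; takes 8 N to push down (2 N more at 50 mm/s). At the start this face is 92 to 100 mm above the counter; fully home, head resting on the aluminium end wall, 78 mm, a hard stop. z points up.
- purple_cradle: Cradle, fixed to the counter, with the white rack of 8 purple-capped tubes. Origin: centre of the underside of its 180 x 76 x 10 mm aluminium base; x from rack to wedge, z up. Rack and tubes: x -83 to 11, y -32 to 32 mm, 85 mm high (cap tops). Wedge centred at x 65, y 0. End wall x 76 to 90, 68 mm high.
- red_wedge_top (a point): Centre of the top face of the other, identical yellow wedge, at the end of the rack with red-capped tubes in an identical cradle. It must be left as it is.
Not all that is in view belongs to the job. Of the things like the part that bears tamper_center, leave any that is green or pink; of the rest the smaller one is meant.

How it is judged (in metres and radians):
On the way, in this order (a step that is already met when the one before it is completed fails the run):
1. the tamper is lifted off the counter (height (world z) of tamper_center above 0.08 m), for 0.1 s.
2. the tamper is over the purple rack's wedge (within 30 mm of its centre, seen from above) (horizontal distance between tamper_center and purple_wedge_top below 0.03 m), for 0.05 s.
3. the wedge is driven home (within 3 mm of its stop) while the tamper is over it (z of purple_wedge_top in the frame of purple_cradle below 0.081 m and horizontal distance between tamper_center and purple_wedge_top below 0.03 m), for 0.1 s.
At the end, for the whole second after the job is handed in: The purple rack's wedge is home (its top within 3 mm of 78 mm above the counter), the red rack's wedge has not been moved (4 mm), and the tamper stands released, upright (within 8 degrees) and at rest on the counter, anywhere (z of purple_wedge_top in the frame of purple_cradle below 0.081 m and angle between tamper_center's own z axis and vertical below 0.15 rad and height (world z) of tamper_center between 0.033 and 0.047 m and distance of red_wedge_top from where it was at the start of the episode below 0.004 m and linear speed of tamper below 0.02 m/s); the robot touches nothing.
It fails at once if the gripper or arm itself pushes on the purple rack, its cradle or wedge (over 3 N) (contact force between any of the fingers, the arm and purple_cradle above 3 N).
It fails at once if the red rack's wedge is moved by more than 4 mm (distance of red_wedge_top from where it was at the start of the episode above 0.004 m).
It also fails if it takes over 48 s, if anything falls off the work surface, if the arm or the gripper's body presses on something with over 40 N, if the wrist force passes 120 N, or if a joint passes its speed limit or range.

## Working session

There is one attempt and no reset: what is moved stays moved. The work goes in short steps, Python scripts to look and compute and a tool call to move; the robot and the scene stay as the last step left them, time stands still between calls to the robot, and variables do not carry over. Pictures are saved under pics/ and viewed, about 8 in all and at most 12, crops included, and the job is handed in when it is done.

Besides the shell and the picture viewer there is one more tool, called after "Request:" as a command line: name --argument value ..., lists and objects as JSON in quotes. send_rows: Moves the arm, as the interface text tells. Its arguments: {"type":"object","properties":{"plan":{"type":"array","items":{"type":"array"}},"grip_force":{"type":"number"}},"required":["plan"]}

```bash
mkdir -p pics; cat > h.py <<'E'
import numpy as np, cv2
from plant import ctrl, imaging
def cap(n):
    d=imaging.capture(n)
    return d
def save(d,f): cv2.imwrite('pics/'+f,d['pixels'][:,:,::-1])
def cloud(d):
    K=np.array(d['mtx']);z=d['z_map'];v,u=np.mgrid[:z.shape[0],:z.shape[1]]
    x=(u-K[0,2])/K[0,0]*z; y=(v-K[1,2])/K[1,1]*z
    P=np.stack([x,-y,-z],-1)@np.array(d['attitude']).T+np.array(d['eye'])
    P[z==0]=np.nan
    return P
E
python3 - <<'E'
from h import *
for n in('scene','top'):
    d=cap(n);save(d,n+'0.png');np.savez(n+'0.npz',**{k:np.array(v) for k,v in d.items()})
    print(n,d['mtx'],d['eye'],d['attitude'],[k for k in d])
print(ctrl.state(),ctrl.grasp_offset)
a=cv2.imread('pics/scene0.png');b=cv2.imread('pics/top0.png')
E
```

```text
scene [[447.02234322   0.         259.51277493]
 [  0.         447.02234322 192.18711519]
 [  0.           0.           1.        ]] [1.08975833 0.29509695 0.75561711] [[-0.48716129 -0.60941415  0.62553039]
 [ 0.8730907  -0.35598892  0.33314339]
 [ 0.01965959  0.70843933  0.70549785]] ['pixels', 'z_map', 'mtx', 'eye', 'attitude']
top [[493.55990844   0.         260.11079173]
 [  0.         493.55990844 182.09239502]
 [  0.           0.           1.        ]] [0.38905654 0.00883112 1.0685201 ] [[-0.01879205  0.99162134 -0.12780448]
 [-0.99981556 -0.01813093  0.00633443]
 [ 0.00396414  0.12789995  0.99177915]] ['pixels', 'z_map', 'mtx', 'eye', 'attitude']
{'t': 0.1, 'joint_pos': array([69.27579897, 18.43702444, -4.01629891, 83.16823571,  1.29550034,
       78.54250022, -3.25972625]), 'qd': array([-0.04753703, -0.13250361, -0.05606302, -0.22950516,  0.14119792,
       -0.0051912 ,  0.04269657]), 'joint_efforts': array([-2.17214364e-06, -4.94878650e+01, -3.83872194e-01, -3.15212595e+01,
        1.30858953e-02,  7.41023017e-03, -1.75537042e-05]), 'ee_pos': array([ 0.2383419 , -0.60419454,  0.23030509]), 'eef_rot': array([[ 3.67067300e-01, -9.30194084e-01, -7.50579621e-04],
       [-9.30192667e-01, -3.67068053e-01,  1.62690591e-03],
       [-1.78885205e-03,  1.00999700e-04, -9.99998395e-01]]), 'force': array([ 0.27259923, -0.54116379,  0.06130664]), 'wrist_torque': array([-0.04284365,  0.04736844,  0.02215348]), 'width': 0.08541981890822165} 0.0187
```

View pics/scene0.png

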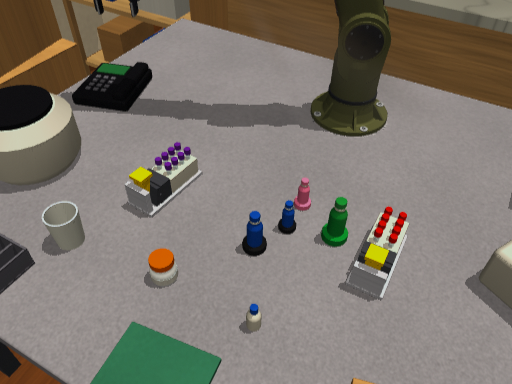

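View pics/top0.png

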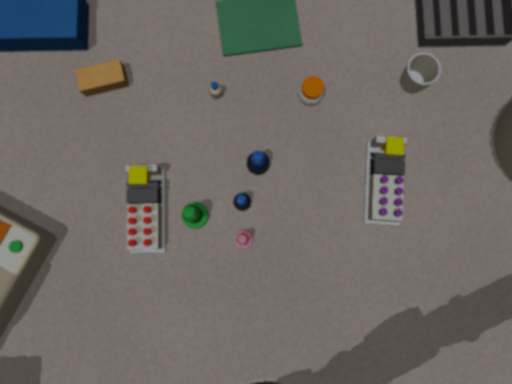

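The scene view shows the small blue tamper at (287,217), a larger blue one at (255,235), the purple wedge at (140,177) and the red wedge at (376,257). The top view shows the same four at (242,201), (258,162), (395,146) and (138,175).

```bash
cat > m.py <<'E'
from h import *
def blobs(d,lo,hi,minA=15):
    hsv=cv2.cvtColor(d['pixels'],cv2.COLOR_RGB2HSV);m=cv2.inRange(hsv,lo,hi)
    n,l,s,c=cv2.connectedComponentsWithStats(m)
    return [(c[i],l==i,s[i,4]) for i in range(1,n) if s[i,4]>minA]
if __name__=='__main__':
  for n in('top','scene'):
    d=dict(np.load(n+'0.npz'));P=cloud(d)
    print(n)
    for name,lo,hi in(('yellow',(25,150,120),(33,255,255)),('blue',(108,150,40),(125,255,255)),('purple',(130,120,60),(150,255,255))):
        for c,m,a in blobs(d,lo,hi):
            Q=P[m];Q=Q[~np.isnan(Q[:,0])]
            if len(Q)==0: continue
            zt=np.percentile(Q[:,2],95);T=Q[Q[:,2]>zt-.006]
            w=(T.max(0)+T.min(0))/2
            print(name,c.round(),a,'top z %.4f'%zt,'mean',T.mean(0).round(4),'mid',w.round(4),'ext',(np.ptp(T,0)).round(3),'zmin %.3f'%Q[:,2].min())
  # wedge head orientation + table + cradle points from top
  d=dict(np.load('top0.npz'));P=cloud(d)
  print('table',np.nanmedian(P[250:300,200:300,2]))
  for nm,(r0,r1,c0,c1) in {'purple':(125,235,355,415),'red':(155,260,115,175),'tamp':(185,218,228,256),'big':(145,180,243,275)}.items():
    Q=P[r0:r1,c0:c1].reshape(-1,3);Q=Q[Q[:,2]>.006]
    print(nm,cv2.minAreaRect((Q[:,:2]*1000).astype(np.float32)),Q[:,2].max(),len(Q))
    if nm in('tamp','big'):
        for h in np.arange(.005,.125,.01):
            R=Q[abs(Q[:,2]-h)<.005]
            if len(R)>3: print('%.3f'%h,len(R),((R.max(0)+R.min(0))/2).round(4),np.ptp(R,0).round(3))
E
python3 m.py
```

```text
top
yellow [395. 145.] 285 top z 0.0984 mean [ 0.584  -0.269   0.0957] mid [ 0.5838 -0.2689  0.0964] ext [0.036 0.035 0.008] zmin 0.091
yellow [138. 175.] 307 top z 0.1001 mean [0.5335 0.2456 0.0973] mid [0.5339 0.2459 0.0979] ext [0.035 0.035 0.007] zmin 0.092
blue [257. 161.] 149 top z 0.1035 mean [0.5658 0.0052 0.102 ] mid [0.5671 0.0058 0.1019] ext [0.019 0.02  0.007] zmin 0.013
blue [242. 201.] 103 top z 0.0795 mean [0.4819 0.0404 0.0779] mid [0.4841 0.0417 0.0779] ext [0.014 0.016 0.008] zmin 0.011
purple [384. 179.] 28 top z 0.0875 mean [ 0.5183 -0.248   0.0841] mid [ 0.5186 -0.2479  0.0853] ext [0.011 0.011 0.007] zmin 0.074
purple [399. 180.] 30 top z 0.0865 mean [ 0.5155 -0.2776  0.0843] mid [ 0.5159 -0.2781  0.085 ] ext [0.011 0.01  0.009] zmin 0.078
purple [384. 190.] 27 top z 0.0864 mean [ 0.4955 -0.2454  0.0839] mid [ 0.4955 -0.2456  0.0839] ext [0.008 0.01  0.006] zmin 0.080
purple [399. 191.] 26 top z 0.0869 mean [ 0.493  -0.2753  0.0842] mid [ 0.4929 -0.2751  0.0848] ext [0.008 0.01  0.007] zmin 0.080
purple [383. 201.] 26 top z 0.0867 mean [ 0.4738 -0.2435  0.0839] 
[... 3041 characters left out ...]

0.085 11 [0.4838 0.0395 0.0811] [0.01  0.008 0.002]
big ((565.3754272460938, 5.87797737121582), (47.70441436767578, 46.41195297241211), 88.73673248291016) 0.10614625072260009 439
0.015 178 [0.5655 0.0058 0.0152] [0.047 0.048 0.01 ]
0.025 20 [0.5557 0.0059 0.0245] [0.024 0.047 0.009]
0.035 12 [0.5584 0.0049 0.0348] [0.016 0.032 0.01 ]
0.045 11 [0.5551 0.0049 0.0456] [0.009 0.027 0.009]
0.055 12 [0.5556 0.006  0.0549] [0.01  0.029 0.009]
0.065 27 [0.5637 0.0049 0.0652] [0.025 0.031 0.009]
0.075 64 [0.565  0.0049 0.075 ] [0.025 0.031 0.01 ]
0.085 11 [0.5593 0.0069 0.085 ] [0.006 0.018 0.01 ]
0.095 19 [0.5661 0.0059 0.0951] [0.021 0.02  0.01 ]
0.105 82 [0.5668 0.0058 0.1032] [0.018 0.02  0.006]
```

Request:
send_rows --plan '[[[0,0,0],[-15,-28,0],1],[[0,0,0],[-35,-62,0],1],[[0,0,0],[-55,-97,0],1],[[0,0,0],[-75,-132,0],1],[[0,0,0],[-95,-168,0],1],[[0,0,0],[-115,-203,0],1],[[0,0,0],[-135,-238,0],1],[[0,0,0],[-158,-274,0],1],[[0,0,0],[-185,-308,5],1],[[0,0,0],[-218,-340,15],1],[[0,0,0],[-255,-368,25],1],[[0,0,0],[-295,-385,35],1],[[0,0,0],[-335,-402,45],1],[[0,0,0],[-375,-418,55],1],[[0,0,0],[-415,-434,65],1],[[0,0,0],[-450,-448,70],1],[[0,0,0],[-480,-458,70],1],[[0,0,0],[-500,-464,70],1],[[0,0,0],[-511,-468,70],1],[[0,0,0],[-511,-468,70],1]]'

```text
t: 2.1
ee_pos: [0.4861, 0.0438, 0.1612]
eef_rot: [[0.37, -0.929, -0.0], [-0.929, -0.37, 0.0], [-0.0, 0.0, -1.0]]
force: [0.5, -0.4, 0.6]
width: 0.0853
```

```bash
python3 - <<'E'
from m import *
s=ctrl.state();print(s['t'],s['ee_pos'],s['eef_rot'].round(3),s['joint_pos'],s['force'],s['width'])
d=dict(np.load('top0.npz'));P=cloud(d)
for nm,(r0,r1,c0,c1) in {'green':(198,232,178,212),'pink':(228,250,232,256)}.items():
    Q=P[r0:r1,c0:c1].reshape(-1,3);Q=Q[Q[:,2]>.006]
    print(nm,cv2.minAreaRect((Q[:,:2]*1000).astype(np.float32)),Q[:,2].max())
d=cap('scene');save(d,'s1.png')
E
```

```text
2.1 [0.48610269 0.04383599 0.16117551] [[ 0.37  -0.929 -0.   ]
 [-0.929 -0.37   0.   ]
 [-0.     0.    -1.   ]] [ 26.19068534   3.22779738 -35.20044056 109.72367854   2.0001167
  67.66144153 -78.03607828] [ 0.45299304 -0.39005952  0.57796213] 0.08531407147173622
green ((455.986572265625, 142.0272216796875), (55.38948059082031, 55.136573791503906), 17.89234161376953) 0.11838581680028826
pink ((402.8600158691406, 40.86234664916992), (38.50603485107422, 35.9342041015625), 88.9112319946289) 0.08313389030975493
```

View pics/s1.png

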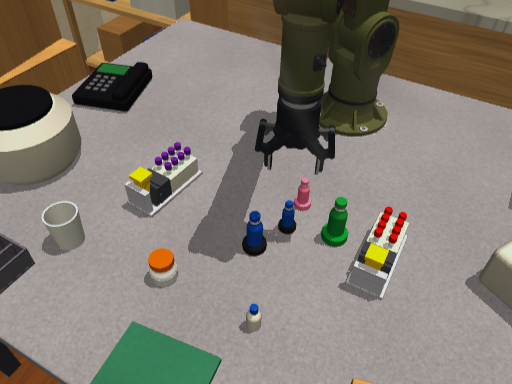

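The scene view shows the gripper above the tamper, with fingertips near (266,167) and (327,168). I'll check that against the reprojected TCP.

```bash
python3 - <<'E'
from m import *
for n in('scene','top'):
    d=cap(n); K=d['mtx'];A=np.array(d['attitude']);e=np.array(d['eye'])
    for p in([.4861,.0438,.1742],[.4861,.0438,.1612],[.486,.043,.08],[.486,.043,.0]):
        q=A.T@(np.array(p)-e); print(n,p,K[0,2]-K[0,0]*q[0]/q[2],K[1,2]+K[1,1]*q[1]/q[2])
    P=cloud(d)
    # finger points: low part of the gripper in a neighbourhood
    D=P-np.array([.4861,.0438,0])
    for lo,hi in((.16,.18),(.18,.2),(.2,.22)):
        m=(np.hypot(D[...,0],D[...,1])<.09)&(P[...,2]>lo)&(P[...,2]<hi)
        R=np.array([[.37,-.929],[-.929,-.37]]) # rows: tool x, tool y
        Q=D[m][:,:2]@R.T
        if len(Q): print(n,lo,len(Q),'tx',(Q[:,0].min()).round(4),Q[:,0].max().round(4),'ty',Q[:,1].min().round(4),Q[:,1].max().round(4),'zmin',P[m][:,2].min(), 'neg/pos mean',Q[Q[:,0]<0].mean(0).round(4),Q[Q[:,0]>0].mean(0).round(4))
E
```

```text
scene [0.4861, 0.0438, 0.1742] 291.9520642574086 168.88069356873194
scene [0.4861, 0.0438, 0.1612] 291.4845147379867 173.7981194276103
scene [0.486, 0.043, 0.08] 288.4512298895063 202.1686007526646
scene [0.486, 0.043, 0.0] 286.102531850996 227.07129587883358
scene 0.16 17 tx -0.0488 0.0543 ty -0.012 0.01 zmin 0.17599212508168727 neg/pos mean [-0.0454 -0.007 ] [ 0.0473 -0.0071]
scene 0.18 116 tx -0.0557 0.0566 ty -0.0135 0.0116 zmin 0.18019285243850647 neg/pos mean [-0.0483 -0.0081] [ 0.049  -0.0078]
scene 0.2 124 tx -0.0612 0.0699 ty -0.0142 0.0083 zmin 0.20010465498489372 neg/pos mean [-0.0499 -0.0099] [ 0.051  -0.0095]
top [0.4861, 0.0438, 0.1742] 237.97218850216575 192.4050152220396
top [0.4861, 0.0438, 0.1612] 238.25726391109433 193.15901513802072
top [0.486, 0.043, 0.08] 240.26879695325115 197.46754147194082
top [0.486, 0.043, 0.0] 241.59147109047478 201.04079416438742
```

Request:
send_rows --plan '[[[0,0,0],[0,0,15],1],[[0,0,0],[0,0,40],1],[[0,0,0],[0,0,65],1],[[0,0,0],[0,0,90],1],[[0,0,0],[0,0,112],1],[[0,0,0],[0,0,128],1],[[0,0,0],[0,0,137],1],[[0,0,0],[0,0,137],1],[[0,0,0],[0,0,137],0],[[0,0,0],[0,0,137],0],[[0,0,0],[0,0,137],0],[[0,0,0],[0,0,137],0],[[0,0,0],[0,0,137],0],[[0,0,0],[0,0,137],0],[[0,0,0],[0,0,137],0],[[0,0,0],[0,0,137],0],[[0,0,0],[0,0,137],0],[[0,0,0],[0,0,137],0]]' --grip_force 80

```text
t: 4.05
ee_pos: [0.4869, 0.0426, 0.0251]
eef_rot: [[0.367, -0.93, 0.001], [-0.93, -0.367, -0.0], [0.001, -0.001, -1.0]]
force: [-1.8, 0.1, 6.0]
width: 0.0238
```

Request:
send_rows --plan '[[[0,0,0],[0,0,-8],0],[[0,0,0],[0,0,-20],0],[[0,0,0],[0,0,-35],0],[[0,0,0],[0,0,-55],0],[[0,0,0],[0,0,-75],0],[[0,0,0],[0,0,-95],0],[[0,0,0],[0,0,-115],0],[[0,0,0],[0,0,-130],0],[[0,0,0],[0,0,-138],0],[[0,0,0],[0,0,-140],0],[[0,0,0],[0,0,-140],0],[[0,0,0],[0,0,-140],0]]'

```text
t: 5.25
ee_pos: [0.4856, 0.0423, 0.1634]
eef_rot: [[0.367, -0.93, -0.002], [-0.93, -0.367, -0.0], [-0.001, 0.002, -1.0]]
force: [0.6, -0.0, -2.8]
width: 0.0236
```

```bash
python3 - <<'E'
from m import *
s=ctrl.state();print(s['t'],s['ee_pos'],s['eef_rot'].round(4),s['force'],s['width'])
d=cap('scene');save(d,'s2.png')
c=cv2.imread('pics/s2.png')[90:250,210:370];cv2.imwrite('pics/s2c.png',cv2.resize(c,None,fx=3.5,fy=3.5,interpolation=2))
E
```

```text
5.25 [0.48562558 0.0423328  0.16341655] [[ 3.670e-01 -9.302e-01 -1.700e-03]
 [-9.302e-01 -3.670e-01 -0.000e+00]
 [-6.000e-04  1.600e-03 -1.000e+00]] [ 0.57756029 -0.03292215 -2.84419433] 0.023621026837411626
```

View pics/s2c.png

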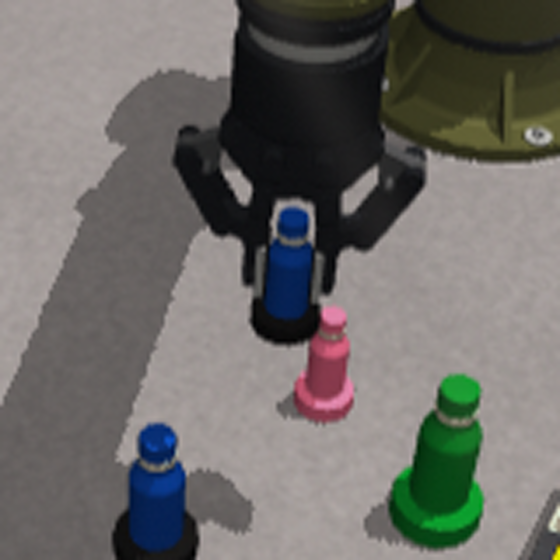

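Crop shows the tamper held upright between the pads at crop (290,280), clear of pink, green and the larger blue. Moving it over the purple wedge.

Request:
send_rows --plan '[[[0,0,0],[6,0,0],0],[[0,0,0],[18,1,0],0],[[0,0,0],[36,2,0],0],[[0,0,0],[60,4,0],0],[[0,0,0],[86,6,0],0],[[0,0,0],[113,7,0],0],[[0,0,0],[140,9,0],0],[[0,0,0],[167,11,0],0],[[0,0,0],[194,13,0],0],[[0,0,0],[221,15,0],0],[[0,0,0],[248,16,0],0],[[0,0,0],[274,18,0],0],[[0,0,0],[296,20,0],0],[[0,0,0],[312,21,0],0],[[0,0,0],[321,21,0],0],[[0,0,0],[325,21,0],0],[[0,0,0],[325,21,0],0],[[0,0,0],[325,21,0],0],[[0,0,0],[325,21,0],0]]'

```text
t: 7.2
ee_pos: [0.5862, -0.2663, 0.1645]
eef_rot: [[0.369, -0.93, 0.0], [-0.93, -0.369, 0.0], [-0.0, -0.0, -1.0]]
force: [-0.2, -0.2, -2.9]
width: 0.0237
```

```bash
python3 - <<'E'
from m import *
s=ctrl.state();print(s['t'],s['ee_pos'],s['eef_rot'].round(4),s['force'],s['width'])
d=cap('scene');save(d,'s3.png')
c=cv2.imread('pics/s3.png')[80:240,70:230];cv2.imwrite('pics/s3c.png',cv2.resize(c,None,fx=3.5,fy=3.5,interpolation=2))
E
```

```text
7.2 [ 0.58622736 -0.26627263  0.16454799] [[ 3.686e-01 -9.296e-01  1.000e-04]
 [-9.296e-01 -3.686e-01  2.000e-04]
 [-1.000e-04 -2.000e-04 -1.000e+00]] [-0.21827392 -0.19725597 -2.89639101] 0.02369051946184155
```

View pics/s3c.png

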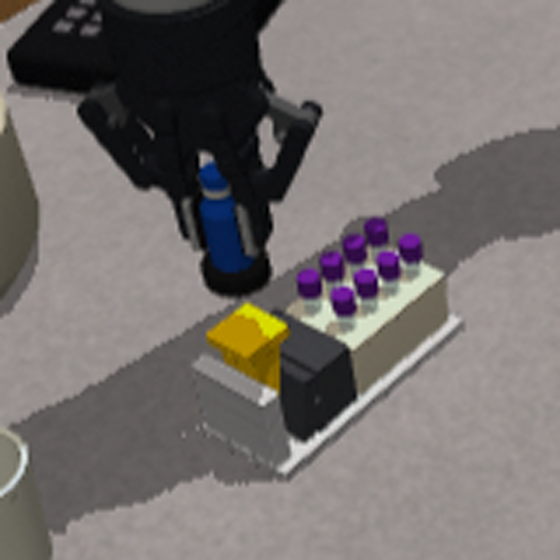

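The crop shows the foot at (235,275) above the yellow head at (248,330), with the dark block right beside it. I'll check how high that block is.

```bash
python3 - <<'E'
from m import *
for n in('top','scene'):
    d=dict(np.load(n+'0.npz'));P=cloud(d)
    a=np.deg2rad(-5.6);R=np.array([[np.cos(a),np.sin(a)],[-np.sin(a),np.cos(a)]])
    Q=P.reshape(-1,3).copy();Q[:,:2]=(Q[:,:2]-[.585,-.268])@R.T
    for x0 in range(-60,30,5):
        m=(Q[:,0]*1000>=x0)&(Q[:,0]*1000<x0+5)&(abs(Q[:,1])<.03)&(Q[:,2]>.03)
        if m.sum()>3: print(n,x0+65,m.sum(),np.percentile(Q[m,2],[50,95]).round(3),(Q[m,1].min()).round(3),Q[m,1].max().round(3))
E
```

```text
top 5 50 [0.054 0.057] -0.027 0.029
top 10 89 [0.055 0.061] -0.029 0.029
top 15 75 [0.058 0.062] -0.029 0.029
top 20 71 [0.059 0.062] -0.029 0.03
top 25 80 [0.059 0.062] -0.03 0.03
top 30 74 [0.059 0.062] -0.03 0.03
top 35 74 [0.058 0.061] -0.03 0.03
top 40 40 [0.058 0.061] -0.03 0.029
top 45 149 [0.059 0.097] -0.03 0.03
top 50 91 [0.062 0.098] -0.029 0.03
top 55 54 [0.095 0.098] -0.018 0.03
top 60 56 [0.094 0.097] -0.021 0.015
top 65 54 [0.095 0.097] -0.02 0.015
top 70 85 [0.093 0.098] -0.02 0.03
top 75 82 [0.091 0.098] -0.03 0.03
top 80 45 [0.068 0.097] -0.029 0.03
top 85 21 [0.066 0.068] -0.03 0.03
scene 5 49 [0.055 0.081] -0.027 0.03
scene 10 18 [0.055 0.058] -0.027 0.03
scene 15 39 [0.059 0.061] -0.028 0.03
scene 20 37 [0.059 0.061] -0.028 0.029
scene 25 25 [0.059 0.061] -0.007 0.029
scene 30 26 [0.06  0.061] -0.006 0.029
scene 35 25 [0.059 0.061] -0.004 0.03
scene 40 37 [0.057 0.061] -0.003 0.03
scene 45 29 [0.059 0.095] -0.015 0.03
scene 50 47 [0.094 0.097] -0.016 0.03
scene 55 84 [0.058 0.097] -0.017 0.03
scene 60 71 [0.079 0.097] -0.015 0.028
scene 65 52 [0.093 0.097] -0.016 0.019
scene 70 42 [0.094 0.097] -0.015 0.02
scene 75 84 [0.074 0.096] -0.024 0.027
scene 80 102 [0.087 0.096] -0.029 0.03
scene 85 83 [0.065 0.069] -0.03 0.029
scene 90 163 [0.049 0.067] -0.03 0.03
```

Request:
send_rows --plan '[[[0,0,0],[0,0,8],0],[[0,0,0],[0,0,20],0],[[0,0,0],[0,0,30],0],[[0,0,0],[0,0,36],0],[[0,0,0],[0,0,39],0],[[0,0,0],[0,0,41],0],[[0,0,0],[0,0,43],0],[[0,0,0],[0,0,45],0],[[0,0,0],[0,0,47],0],[[0,0,0],[0,0,49],0],[[0,0,0],[0,0,51],0],[[0,0,0],[0,0,53],0],[[0,0,0],[0,0,55],0],[[0,0,0],[0,0,57],0],[[0,0,0],[0,0,58],0],[[0,0,0],[0,0,58],0]]'

```text
t: 8.85
ee_pos: [0.5864, -0.2677, 0.1073]
eef_rot: [[0.367, -0.93, 0.001], [-0.93, -0.367, -0.001], [0.001, -0.001, -1.0]]
force: [-2.9, 0.6, 5.0]
width: 0.0236
```

Request:
send_rows --plan '[[[0,0,0],[0,0,1],0],[[0,0,0],[0,0,2],0],[[0,0,0],[0,0,3],0],[[0,0,0],[0,0,4],0],[[0,0,0],[0,0,4.5],0],[[0,0,0],[0,0,4.5],0]]'

```text
t: 9.45
ee_pos: [0.5864, -0.2677, 0.1031]
eef_rot: [[0.367, -0.93, 0.001], [-0.93, -0.367, -0.001], [0.001, -0.0, -1.0]]
force: [-5.0, 2.8, 10.3]
width: 0.0234
```

Request:
send_rows --plan '[[[0,0,0],[0,0,0.5],0],[[0,0,0],[0,0,1],0],[[0,0,0],[0,0,1.5],0],[[0,0,0],[0,0,1.5],0]]'

```text
t: 9.85
ee_pos: [0.5865, -0.2677, 0.103]
eef_rot: [[0.367, -0.93, 0.001], [-0.93, -0.367, -0.001], [0.001, -0.0, -1.0]]
force: [-7.4, 2.6, 16.5]
width: 0.0238
```

The TCP has stopped at 0.103 while the force rises, so the wedge is at its hard stop. Raising and carrying the tamper back.

Request:
send_rows --plan '[[[0,0,0],[0,0,-4],0],[[0,0,0],[0,0,-12],0],[[0,0,0],[0,0,-25],0],[[0,0,0],[0,0,-40],0],[[0,0,0],[0,0,-53],0],[[0,0,0],[0,0,-61],0],[[0,0,0],[0,0,-64],0],[[0,0,0],[0,0,-64],0]]'

```text
t: 10.65
ee_pos: [0.5863, -0.2677, 0.1649]
eef_rot: [[0.367, -0.93, 0.001], [-0.93, -0.367, -0.001], [0.001, -0.001, -1.0]]
force: [-0.1, -0.3, -2.7]
width: 0.0237
```

Request:
send_rows --plan '[[[0,0,0],[-6,0,0],0],[[0,0,0],[-18,-1,0],0],[[0,0,0],[-36,-2,0],0],[[0,0,0],[-60,-4,0],0],[[0,0,0],[-86,-6,0],0],[[0,0,0],[-113,-7,0],0],[[0,0,0],[-140,-9,0],0],[[0,0,0],[-167,-11,0],0],[[0,0,0],[-194,-13,0],0],[[0,0,0],[-221,-15,0],0],[[0,0,0],[-248,-16,0],0],[[0,0,0],[-274,-18,0],0],[[0,0,0],[-296,-20,0],0],[[0,0,0],[-312,-21,0],0],[[0,0,0],[-321,-21,0],0],[[0,0,0],[-325,-21,0],0],[[0,0,0],[-325,-21,0],0],[[0,0,0],[-325,-21,0],0]]'

```text
t: 12.45
ee_pos: [0.4866, 0.0413, 0.1642]
eef_rot: [[0.366, -0.931, 0.0], [-0.931, -0.366, -0.0], [0.0, 0.0, -1.0]]
force: [0.4, -0.3, -2.9]
width: 0.0239
```

```bash
python3 - <<'E'
from m import *
s=ctrl.state();print(s['t'],s['ee_pos'],s['eef_rot'].round(4),s['force'],s['width'])
for n in('scene','top'):
    d=cap(n);save(d,n+'4.png');P=cloud(d)
    for c,m,a in blobs(d,(25,150,120),(33,255,255)):
        Q=P[m];zt=np.nanpercentile(Q[:,2],95);T=Q[Q[:,2]>zt-.006];print(n,c,a,zt,((T.max(0)+T.min(0))/2).round(4))
E
```

```text
12.45 [0.48658655 0.04132565 0.16423004] [[ 3.656e-01 -9.308e-01  1.000e-04]
 [-9.308e-01 -3.656e-01 -5.000e-04]
 [ 5.000e-04  1.000e-04 -1.000e+00]] [ 0.35615381 -0.31808961 -2.88312538] 0.02393964479417343
scene [141.56084656 179.97354497] 189 0.07904849807195244 [ 0.5859 -0.2684  0.0773]
scene [376.66776316 253.07236842] 304 0.09937660934459339 [0.5352 0.2488 0.0975]
top [391.90243902 147.72473868] 287 0.07962658947274304 [ 0.5835 -0.2695  0.0776]
top [137.6516129  174.79354839] 310 0.1000262390368036 [0.5338 0.2459 0.0984]
```

View pics/scene4.png

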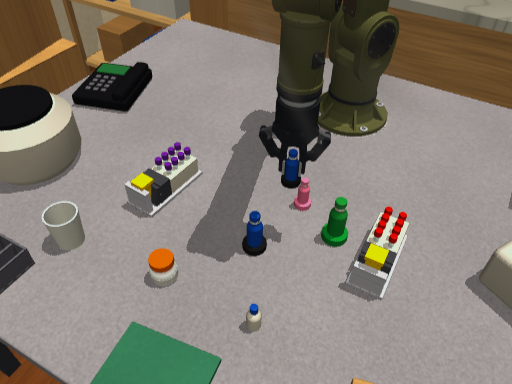

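The view shows the purple wedge seated at (141,180), measuring about 79 mm minus the bias. The red wedge at (377,253) is unchanged, and the tamper is back above its starting spot at (291,170). Lowering it.

Request:
send_rows --plan '[[[0,0,0],[0,0,8],0],[[0,0,0],[0,0,24],0],[[0,0,0],[0,0,46],0],[[0,0,0],[0,0,68],0],[[0,0,0],[0,0,90],0],[[0,0,0],[0,0,108],0],[[0,0,0],[0,0,121],0],[[0,0,0],[0,0,129],0],[[0,0,0],[0,0,134],0],[[0,0,0],[0,0,136],0],[[0,0,0],[0,0,137],0],[[0,0,0],[0,0,138],0],[[0,0,0],[0,0,138.5],0],[[0,0,0],[0,0,138.5],0]]'

```text
t: 13.95
ee_pos: [0.4866, 0.0424, 0.0261]
eef_rot: [[0.367, -0.93, 0.001], [-0.93, -0.367, -0.0], [0.0, -0.0, -1.0]]
force: [0.4, 0.1, -3.2]
width: 0.0237
```

Request:
send_rows --plan '[[[0,0,0],[0,0,0.4],0],[[0,0,0],[0,0,0.8],0],[[0,0,0],[0,0,1.1],0],[[0,0,0],[0,0,1.1],0]]'

```text
t: 14.35
ee_pos: [0.4865, 0.0424, 0.0251]
eef_rot: [[0.367, -0.93, 0.0], [-0.93, -0.367, -0.0], [0.0, -0.0, -1.0]]
force: [-2.1, -0.6, 2.5]
width: 0.0238
```

Contact with the counter at the same TCP height as the grasp. Releasing, settling, and rising.

Request:
send_rows --plan '[[[0,0,0],[0,0,0],0.2],[[0,0,0],[0,0,0],0.45],[[0,0,0],[0,0,0],0.7],[[0,0,0],[0,0,0],1],[[0,0,0],[0,0,0],1],[[0,0,0],[0,0,0],1],[[0,0,0],[0,0,0],1],[[0,0,0],[0,0,0],1],[[0,0,0],[0,0,-8],1],[[0,0,0],[0,0,-24],1],[[0,0,0],[0,0,-45],1],[[0,0,0],[0,0,-70],1],[[0,0,0],[0,0,-95],1],[[0,0,0],[0,0,-120],1],[[0,0,0],[0,0,-140],1],[[0,0,0],[0,0,-150],1],[[0,0,0],[0,0,-150],1],[[0,0,0],[0,0,-150],1],[[0,0,0],[0,0,-150],1],[[0,0,0],[0,0,-150],1]]'

```text
t: 16.35
ee_pos: [0.4856, 0.0424, 0.1736]
eef_rot: [[0.367, -0.93, -0.002], [-0.93, -0.367, 0.0], [-0.001, 0.002, -1.0]]
force: [0.0, 0.5, -0.4]
width: 0.0854
```

```bash
python3 - <<'E'
from m import *
s=ctrl.state();print(s['t'],s['ee_pos'],s['force'],s['width'],s['qd'])
d=cap('scene');save(d,'s5.png');P=cloud(d)
for nm,lo,hi in(('y',(25,150,120),(33,255,255)),('b',(108,150,40),(125,255,255))):
  for c,m,a in blobs(d,lo,hi):
    Q=P[m];zt=np.nanpercentile(Q[:,2],95);T=Q[Q[:,2]>zt-.006];print(nm,c,a,zt,((T.max(0)+T.min(0))/2).round(4))
E
```

```text
16.35 [0.48561936 0.04241789 0.17358313] [ 0.03938509  0.46131827 -0.39069955] 0.08539162703131542 [-0.00536285 -0.1049799  -0.01371777 -0.216857    0.01698023 -0.02837981
  0.02307443]
y [141.56084656 179.97354497] 189 0.07910396825429963 [ 0.5849 -0.2678  0.0771]
y [376.66776316 253.07236842] 304 0.0990999485583765 [0.5358 0.2489 0.0976]
b [288.54901961 203.90196078] 51 0.08078783457095978 [0.4874 0.0444 0.0785]
b [287.47179487 217.78974359] 195 0.061225468860107844 [0.4907 0.0439 0.0598]
b [254.46808511 216.27659574] 94 0.10404498767483364 [0.5698 0.0092 0.1016]
b [254.33238636 234.63352273] 352 0.0786426469540959 [0.5725 0.009  0.0786]
b [253.59722222 308.625     ] 72 0.0657747807642392 [0.7293 0.0983 0.0633]
```

View pics/s5.png

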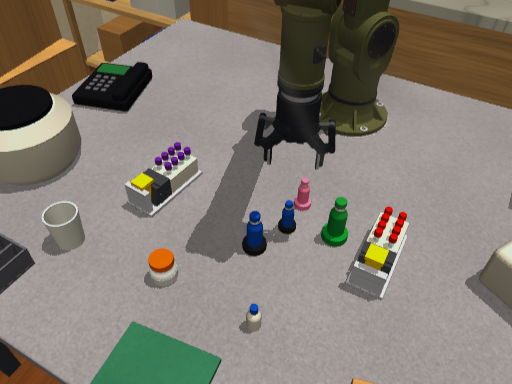

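The tamper stands upright at (288,217), the gripper is open and clear above it, the purple wedge is seated at (141,180) and the red wedge at (377,253) hasn't moved.

```bash
python3 -c "
from plant import sign_off; print(sign_off())"
```

```text
the job is handed in; nothing more can be done
None
```

I locked the purple rack: I picked up the small blue tamper, pressed its wedge down with the rubber foot, and stood the tamper back where it started. The job was handed in at about 16 s of the 48 s limit; the sign-off gives no verdict.

- **Purple wedge:** at the bottom the tool stopped moving (TCP 0.103 m) while the upward force rose from 10 to 16.5 N, which means it reached the hard stop. The cameras then put its top at 79 to 80 mm, using the same measure that read 97 to 98 mm before. That is 1 to 2 mm above the nominal 78 mm and within calibration error.
- **Red wedge:** unchanged within measurement noise, in the same image position to under a pixel.
- **Tamper:** released and standing upright about 1 mm from its starting spot, with its top at about 80 mm. The gripper is open and well clear above it.

No check failed. The two cameras disagreed by 2 to 4 mm on horizontal positions, so I took a value between the two.

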